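# Find the tight spot in a centrifuge lid guide with a feeler blade

### The arm

A 6-joint arm with a two-finger parallel gripper is mounted at the origin on the work surface. World frame = base frame: x ahead of the robot, y to its left, z up, the work surface at z = 0. Lengths are in mm, angles in rad, forces in N, time in s.
With the tool pointing down it reaches from about 400 to 925 mm from the base axis. Payload 12.5 kg.
Tool frame: the origin (TCP) lies on the centre line of the jaws, within the pads' length; the fingertips stand 19 mm ahead of it and the grasp point (between the pads) is the TCP; z points along the fingers, y is the line along which they close (so a half turn about z gives the same grasp; the last joint's range is limited). The gripper opens to 95 mm and grips with 3 to 60 N. Pads are 20 mm wide; open, the fingers measure 119 mm over their backs; the gripper's body (75 mm by 180 mm) begins 59 mm behind the grasp point.
Start: joints at [1.007, 0.491, 1.559, -0, 1.092, -0.106], TCP at [276.221, 560.666, 233.661] pointing down, gripper open.
Joint ranges: [-3.1, 3.1], [-0.84, 2.19], [0.05, 2.79], [-1.13, 4.28], [0.06, 2.93], [-2.69, 2.69]. Speed limits (rad/s): [2.22, 2.22, 2.79, 3.14, 3.14, 3.14].

### API

Orientations are given as [roll, pitch, yaw] about the fixed x, y, z axes, in that order (R = Rz(yaw) Ry(pitch) Rx(roll)).
In Python, from cell import state, read_camera, job_done gives the robot as it stands.
- The arm moves only by the tool arm_command, never from a script. Its argument "deltas" is a list of rows, each an object of numbers: "dx", "dy", "dz": the shift along the world's x, y, z in m; "yaw": the turn about the world's z in degrees. In form: [{"dx": .., "dy": .., "dz": .., "yaw": ..}, ...]. A call has 1 to 20 rows; each row shifts and turns the commanded pose from where the row before left it; what a row does not reach is not made up. A row lasts 1/10 s, in which the tool goes at most 50 mm and 8.59 degrees, less where a joint would pass 70% of its speed; a pose out of reach is approached as far as the arm can. A call with a gripper value outside its range is refused whole. "gripper" is the finger opening in m, from 0 to 0.0951, set as the call begins (left out, the last holds). The fingers move at their own pace and stop on an object; the grip force is fixed at half the most. Time passes only in rows, so rows that do not move let the fingers close. It gives the time, the measured TCP pose, the force, the opening and the grip force at its end, in the units of the state.
- state(): the state, without advancing time (a new reading comes with each control period).
- read_camera(name): name is "scene" or "top" or "wrist"; returns a dict with "color" (420x560x3 uint8, red, green, blue), "range_z" (420x560 float32, mm along the optical axis (not along the pixel's ray), 0 where there is no reading), "fx", "fy", "cx", "cy" (pixels), "extrinsics" (4x4, takes a point from camera to world coordinates). Camera axes: x right, y up, looking along -z (the intrinsics and any distortion apply to the point x, -y, -z); pixel columns grow to the right and rows downward; lengths in mm; the calibration is good to about 2 mm. A picture is of the moment at which its call begins.
- job_done(): hands the job in; it is judged then, once.
The state is a dict: "t": time; "joints": joint angles; "qvel": joint speeds; "tau": joint torques, N m; "eef_pos": TCP position; "tcp_rot": TCP orientation; "ft_force": force on the tool from outside, world axes, zero at the start; "moment": the same for the moment, N m; "opening": opening from 0.0 (shut) to 1.0 (fully open); "grip_force": force on a finger pad.
Only numpy, scipy, OpenCV 4.12 (cv2) and the standard library are available. Lean on these libraries where they do the work, as an engineer would, in place of code of your own. Each camera call takes 0.05 s, during which the arm holds its last target. There are 200 camera calls.

### The job

Take the orange-handled feeler blade out of its blue stand, let it down into the flared blue mouth of the lid guide rail's long gap, and slide it gently along the gap until you feel the tight spot drag on it. Leave the blade standing upright and deep in the gap, gripped at the middle of that tight spot, and let go. Do not force the blade, and leave the other things on the bench as they are.

Things in the scene. Friction and masses are not known exactly. Their poses are not given: they have to be found in the camera images.
- blade: Feeler blade, upright, 50 to 100 g. Origin at the steel tip's lower end, z up. Steel 4 mm thick (x), 10 wide (y), 50 long (last 4 mm at the tip only 2.6 x 7); above it the orange handle, 14 thick (x), 30 wide (y), z 50 to 96 mm. Same when turned half round. At the start it stands in the stand, tip 4 mm above the bench.
- blade_grip (a point): Point on the axis of the blade's handle, 76 mm above the tip: a good height to grip, across the 30 mm width.
- stand: Blue block 60 (x) x 70 (y) x 52 mm high, fixed to the bench, origin at the centre of its underside. A slot 6 (x) x 12 mm (y), 48 mm deep, in the middle of its top holds the feeler blade, whose x and y lie along the stand's.
- rail: Aluminium lid guide rail fixed to the bench, 248 mm long (y), 56 high, x from -32 to +44 mm. Origin at bench level under the middle of the gap. The gap is a straight open-topped slot along y at x = 0, 7 mm wide, its floor 12 and its top 56 mm above the bench, from y -112 to +112 mm, closed by grey end blocks.
- rail_mouth (a point): Centre of the funnel at the height of the rail's top (rail x 0, y +88, z 56 mm). From y +64 to +112 mm the gap's top is flared into a blue 45 degree funnel, 35 mm wide at the top, closing to 7 mm at 42 mm above the bench.
- rail_gap (a point): Middle of the gap at the rail's top (rail x 0, y 0, z 56 mm). A thin black dust brush, no obstacle, hides the inside. One tight spot is centred anywhere from y -85 to +38 mm: a sprung shoe in the +x wall, 20 to 42 mm above the bench, leaves 2 mm over 8 mm of length, with 25 degree ramps 11 mm long before and after. A blade let down on top of it stops there.
- rail_end (a point): Far closed end of the gap at the rail's top (rail x 0, y -112, z 56 mm). Sliding past the tight spot the blade is pushed to the rail's -x by 3.5 N per mm it displaces the shoe and feels roughly 2 to 12 N of drag along the gap, most on the first ramp; elsewhere little, unless it rubs the walls. Over 25 N between blade and rail is forcing it.
Not all that is in view belongs to the job. Several things look just like the blade: the one meant starts farthest to the robot's left.

How it is judged (in metres and radians):
On the way:
1. the blade is let down into the gap, its tip more than 30 mm below the rail's top, within the funnel's length (z of blade in the frame of rail between 0 and 0.026 m and x of blade in the frame of rail between -0.006 and 0.006 m and y of blade in the frame of rail between 0.06 and 0.112 m), for 0.1 s.
At the end, for the whole second after the job is handed in: The blade stands released and still in the gap, tip at most 14 mm above the gap's floor, upright within 0.15 rad, and the tight spot presses it against the rail with more than 4 N (it does so where the blade overlaps the narrow 8 mm: within about 9 mm of the tight spot's middle) (z of blade in the frame of rail between 0 and 0.026 m and x of blade in the frame of rail between -0.006 and 0.006 m and y of blade in the frame of rail between -0.112 and 0.06 m and angle between blade's own z axis and vertical below 0.15 rad and linear speed of blade below 0.01 m/s and contact force between blade and rail above 4 N); the robot touches nothing.
It fails at once if the blade is forced: more than 25 N between blade and rail (contact force between blade and rail above 25 N).
It fails at once if another thing on the bench is pushed away (distance of any of gel, wash, tipbox, tray, driver, collar, beaker, tube0, tube1 from where it was at the start of the episode above 0.03 m).
It also fails if it takes over 64 s, if anything falls off the work surface, if the arm or the gripper's body presses on something with over 40 N, if the wrist force passes 120 N, or if a joint passes its speed limit or range.

## Working session

There is one attempt and no reset: what is moved stays moved. The work goes in short steps, Python scripts to look and compute and a tool call to move; the robot and the scene stay as the last step left them, time stands still between calls to the robot, and variables do not carry over. Pictures are saved under pics/ and viewed, at most 10 in all, crops included, and the job is handed in when it is done.

Besides the shell and the picture viewer there is one more tool, called as name(argument=value, ...) on one line, values as JSON. arm_command: Moves the arm, as the interface text tells. Its arguments: {"type":"object","properties":{"deltas":{"type":"array"},"gripper":{"type":"number"}},"required":["deltas"]}

```bash
mkdir -p pics
cat > h.py <<'E'
import numpy as np, cv2
from cell import state, read_camera, job_done
def cloud(c):
    z=c["range_z"].astype(float); v,u=np.mgrid[:z.shape[0],:z.shape[1]]
    P=np.stack([(u-c["cx"])/c["fx"]*z,-(v-c["cy"])/c["fy"]*z,-z,np.ones_like(z)],-1)
    W=(P@np.array(c["extrinsics"]).T)[...,:3]; W[z==0]=np.nan
    return W
E
python3 - <<'E'
from h import *
print(state())
for n in ("scene","top"):
    c=read_camera(n); np.savez(n,W=cloud(c),c=c["color"]); cv2.imwrite(f"pics/{n}0.png",c["color"][...,::-1]); print(n,c["fx"],np.round(c["extrinsics"],2).tolist(),[k for k in c])
E
```

```text
{'t': 0.0, 'joints': array([ 1.00741443e+00,  4.91583236e-01,  1.55943925e+00, -1.22293921e-05,
        1.09170998e+00, -1.05581625e-01]), 'qvel': array([ 3.98387567e-04,  9.59153198e-04,  7.65661978e-05,  6.29466484e-04,
        1.66944067e-03, -2.62117160e-04]), 'tau': array([ 7.56976715e-04, -6.12636995e+01, -2.58191568e+01,  6.92080893e-02,
        4.81750583e-02, -1.70724948e-04]), 'eef_pos': array([276.08860926, 560.46865354, 233.05054343]), 'tcp_rot': array([-3.14045805e+00, -1.09333272e-04,  2.68379796e+00]), 'ft_force': array([ 0.56229973,  0.33598009, -0.4278714 ]), 'moment': array([0.00293306, 0.00074091, 0.03272643]), 'grip_force': 0.0, 'opening': 0.9960377737876516}
scene 393.0173792314049 [[0.9, -0.27, 0.33, 805.7], [0.43, 0.58, -0.7, -628.92], [0.0, 0.77, 0.64, 577.79], [0.0, 0.0, 0.0, 1.0]] ['color', 'range_z', 'fx', 'fy', 'cx', 'cy', 'extrinsics']
top 509.8454043817845 [[0.0, 1.0, -0.08, 480.14], [-1.0, 0.0, 0.01, -86.81], [0.01, 0.08, 1.0, 985.78], [0.0, 0.0, 0.0, 1.0]] ['color', 'range_z', 'fx', 'fy', 'cx', 'cy', 'extrinsics']
```

View pics/scene0.png

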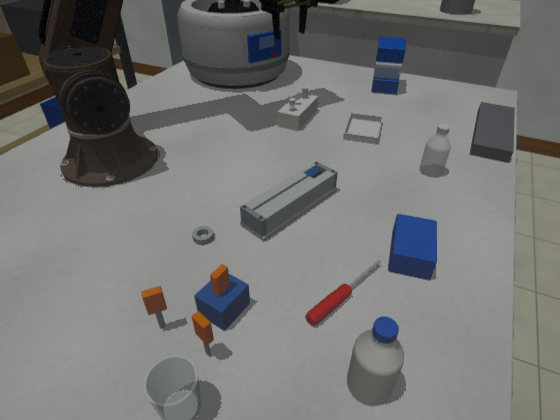

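View pics/top0.png

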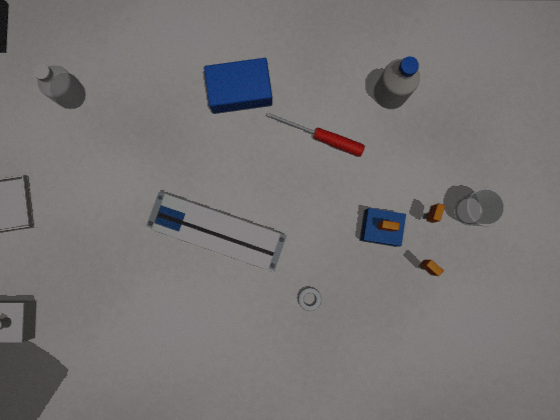

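Candidates for the blade (top view): (390,225) in the blue stand, (437,212) and (432,267) on the bench. Robot's left (+y) is image left, so the one in the stand at (390,225) is meant. The rail is at (215,230) with the funnel at (170,217), the +y end.

Run:
```python
from h import *
d=np.load("top.npz"); W=d["W"]; c=d["c"]
h=cv2.cvtColor(c,cv2.COLOR_RGB2HSV)
def rep(n,m):
    P=W[m&np.isfinite(W[...,2])]; r=cv2.minAreaRect(P[:,:2].astype(np.float32))
    print(n,len(P),"mean",P.mean(0).round(1),"med",np.median(P,0).round(1),"rect",np.round(r[0],1),np.round(r[1],1),round(r[2],1))
    return P
v,u=np.mgrid[:420,:560]
box=lambda a,b,e,f:(u>=a)&(u<=b)&(v>=e)&(v<=f)
ora=(h[...,0]<18)&(h[...,1]>150)
blu=(h[...,0]>100)&(h[...,0]<130)&(h[...,1]>120)
z=W[...,2]
rep("bladetop",ora&box(370,415,210,240)&(z>85))
rep("d1",ora&box(420,450,200,225)); rep("d2",ora&box(415,450,255,280))
rep("standtop",blu&box(350,415,200,250)&(z>48)&(z<56))
rep("mouth",blu&box(145,195,195,240))
rep("railtop",box(140,295,180,275)&(z>51)&(z<62))
P=W[box(140,295,180,275)&(z>51)&(z<62)]
cv2.imwrite("pics/crop.png",cv2.resize(c[170:310,130:460,::-1],None,fx=2.4,fy=2.4,interpolation=cv2.INTER_CUBIC))
# slit black line
g=c.max(2); m=(g<60)&box(175,280,205,265)
rep("slit",m)
```

```text
bladetop 125 mean [ 534.7 -285.4   98.7] med [ 534.9 -285.8   99.7] rect [ 534.8 -286.4] [29.8 13.9] 82.1
d1 216 mean [ 557.7 -369.7   88.1] med [ 557.  -368.9   94.5] rect [ 558.7 -372.3] [15.1 30.3] 72.5
d2 179 mean [ 461.9 -360.1   88.4] med [ 462.1 -358.7   94.3] rect [ 461.1 -363. ] [30.3 13.9] 48.8
standtop 1012 mean [ 534.4 -284.8   52.1] med [ 532.1 -282.8   52.1] rect [ 535.  -286.5] [70.4 59.9] 81.2
mouth 349 mean [549.4 107.9  48.9] med [549.5 107.8  48.8] rect [549.4 107.9] [46.6 33.5] 70.7
railtop 4263 mean [524.9  17.   56. ] med [523.7  14.8  56. ] rect [526.   22.6] [248.6  67. ] 71.2
slit 372 mean [516.   11.1  44.6] med [516.5  11.9  44.4] rect [507.2   7.2] [198.7  47.6] 78.7
```

View pics/crop.png

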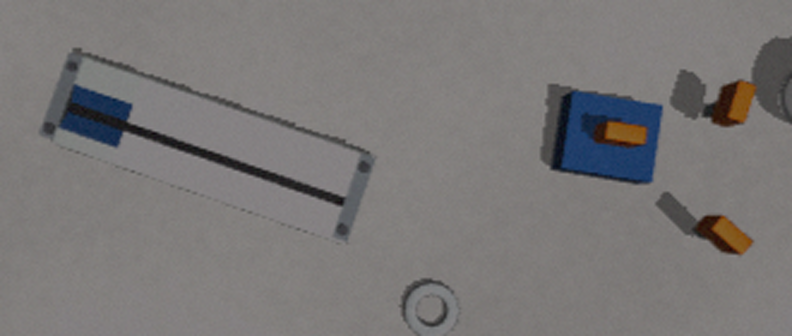

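The crop shows the stand's blade at crop (625,133), upright and leftmost of the three, so the choice is confirmed; the funnel is at crop (100,115). Next I go above the blade.

arm_command(deltas=[{"dx": 0.013, "dy": -0.0423, "yaw": 0.9}, {"dx": 0.013, "dy": -0.0423, "yaw": 0.9}, {"dx": 0.013, "dy": -0.0423, "yaw": 0.9}, {"dx": 0.013, "dy": -0.0423, "yaw": 0.9}, {"dx": 0.013, "dy": -0.0423, "yaw": 0.9}, {"dx": 0.013, "dy": -0.0423, "yaw": 0.9}, {"dx": 0.013, "dy": -0.0423, "yaw": 0.9}, {"dx": 0.013, "dy": -0.0423, "yaw": 0.9}, {"dx": 0.013, "dy": -0.0423, "yaw": 0.9}, {"dx": 0.013, "dy": -0.0423, "yaw": 0.9}, {"dx": 0.013, "dy": -0.0423, "yaw": 0.9}, {"dx": 0.013, "dy": -0.0423, "yaw": 0.9}, {"dx": 0.013, "dy": -0.0423, "yaw": 0.9}, {"dx": 0.013, "dy": -0.0423, "yaw": 0.9}, {"dx": 0.013, "dy": -0.0423, "yaw": 0.9}, {"dx": 0.013, "dy": -0.0423, "yaw": 0.9}, {"dx": 0.013, "dy": -0.0423, "yaw": 0.9}, {"dx": 0.013, "dy": -0.0423, "yaw": 0.9}, {"dx": 0.013, "dy": -0.0423, "yaw": 0.9}, {"dx": 0.013, "dy": -0.0423, "yaw": 0.9}])

```text
$.deltas[0]: bad value
```

arm_command(deltas=[{"dx": 0}, {"dx": 0}])

```text
$.deltas[0]: bad value
```

Run:
```python
from h import *
s=state(); print(s["t"],s["eef_pos"],np.degrees(s["tcp_rot"]),s["ft_force"])
c=read_camera("wrist"); W=cloud(c); np.savez("wr1",W=W,c=c["color"]); cv2.imwrite("pics/w1.png",c["color"][...,::-1])
h=cv2.cvtColor(c["color"],cv2.COLOR_RGB2HSV); z=W[...,2]
for n,m in (("blade",(h[...,0]<18)&(h[...,1]>130)&(z>92)&(z<106)),("stand",(h[...,0]>100)&(h[...,0]<130)&(h[...,1]>100)&(z>48)&(z<56))):
    P=W[m]
    if len(P)<5: print(n,len(P)); continue
    r=cv2.minAreaRect(P[:,:2].astype(np.float32)); print(n,len(P),np.median(P,0).round(1),r)
```

```text
0.1 [276.12418131 560.47619802 233.14378465] [-1.79943568e+02 -2.15597680e-03  1.53770628e+02] [-0.03182473 -0.06017813 -0.25626247]
blade 0
stand 78 [510.7 800.3  50.4] ((511.5181884765625, 801.1771850585938), (6.984880447387695, 15.327802658081055), 11.014945983886719)
```

View pics/w1.png

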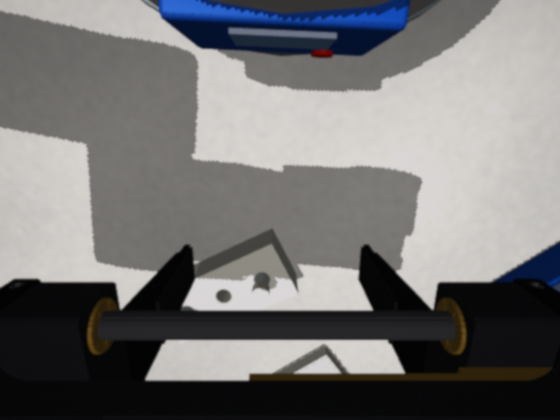

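The arm has not moved: every row needs all four fields. The wrist picture shows the start spot, with the jaw tips at (185,250) and (365,250).

arm_command(deltas=[{"dx": 0.013, "dy": -0.0423, "dz": 0, "yaw": 0.9}, {"dx": 0.013, "dy": -0.0423, "dz": 0, "yaw": 0.9}, {"dx": 0.013, "dy": -0.0423, "dz": 0, "yaw": 0.9}, {"dx": 0.013, "dy": -0.0423, "dz": 0, "yaw": 0.9}, {"dx": 0.013, "dy": -0.0423, "dz": 0, "yaw": 0.9}, {"dx": 0.013, "dy": -0.0423, "dz": 0, "yaw": 0.9}, {"dx": 0.013, "dy": -0.0423, "dz": 0, "yaw": 0.9}, {"dx": 0.013, "dy": -0.0423, "dz": 0, "yaw": 0.9}, {"dx": 0.013, "dy": -0.0423, "dz": 0, "yaw": 0.9}, {"dx": 0.013, "dy": -0.0423, "dz": 0, "yaw": 0.9}, {"dx": 0.013, "dy": -0.0423, "dz": 0, "yaw": 0.9}, {"dx": 0.013, "dy": -0.0423, "dz": 0, "yaw": 0.9}, {"dx": 0.013, "dy": -0.0423, "dz": 0, "yaw": 0.9}, {"dx": 0.013, "dy": -0.0423, "dz": 0, "yaw": 0.9}, {"dx": 0.013, "dy": -0.0423, "dz": 0, "yaw": 0.9}, {"dx": 0.013, "dy": -0.0423, "dz": 0, "yaw": 0.9}, {"dx": 0.013, "dy": -0.0423, "dz": 0, "yaw": 0.9}, {"dx": 0.013, "dy": -0.0423, "dz": 0, "yaw": 0.9}, {"dx": 0.013, "dy": -0.0423, "dz": 0, "yaw": 0.9}, {"dx": 0.013, "dy": -0.0423, "dz": 0, "yaw": 0.9}])

```text
t: 2.15
eef_pos: [536.4, -287.2, 233.5]
tcp_rot: [3.141, -0.0, 2.998]
ft_force: [-0.3, 0.9, -0.2]
opening: 1.002
grip_force: 0.0
```

arm_command(deltas=[{"dx": 0, "dy": 0, "dz": 0, "yaw": 0}, {"dx": 0, "dy": 0, "dz": 0, "yaw": 0}])

```text
t: 2.35
eef_pos: [535.8, -285.8, 232.9]
tcp_rot: [3.141, -0.001, 2.996]
ft_force: [-0.4, 0.6, -0.5]
opening: 1.003
grip_force: 0.0
```

```bash
cat > look.py <<'E'
import sys
from h import *
s=state(); print(s["t"],s["eef_pos"],np.degrees(s["tcp_rot"]),s["ft_force"])
c=read_camera("wrist"); W=cloud(c); cv2.imwrite(f"pics/{sys.argv[1]}.png",c["color"][...,::-1]); np.savez(sys.argv[1],W=W,c=c["color"])
h=cv2.cvtColor(c["color"],cv2.COLOR_RGB2HSV); z=W[...,2]
for n,m in (("blade",(h[...,0]<18)&(h[...,1]>130)&(z>92)&(z<106)),("stand",(h[...,0]>100)&(h[...,0]<130)&(h[...,1]>100)&(z>40)&(z<58))):
    N,L=cv2.connectedComponents(m.astype(np.uint8))
    for i in range(1,N):
        P=W[L==i]
        if len(P)>100: r=cv2.minAreaRect(P[:,:2].astype(np.float32)); print(n,len(P),np.median(P,0).round(1),np.round(r[0],1),np.round(r[1],1),round(r[2],1))
E
python3 look.py w2
```

```text
2.35 [ 535.84574852 -285.80303005  232.87547523] [ 1.79953267e+02 -7.04167179e-02  1.71683455e+02] [-0.43828973  0.57206587 -0.51403786]
blade 517 [ 536.5 -285.8   98.9] [ 537.2 -285.8] [29.3 13.7] 81.6
stand 2866 [ 526.6 -283.3   51.2] [ 535.8 -285.4] [69.7 60.1] 80.8
```

View pics/w2.png

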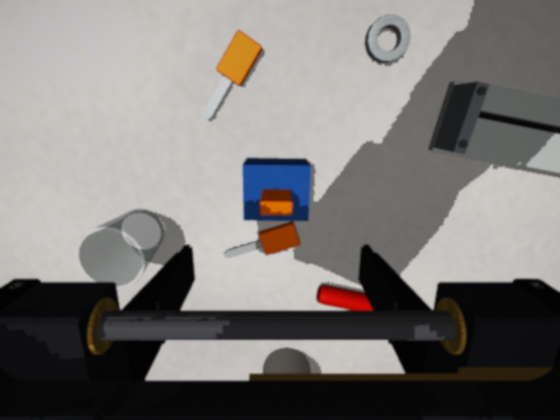

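The wrist view shows the blade at (277,203) in the stand, with both lookalikes and the beaker clear of the jaws; the estimate agrees within 1 mm. I descend and grip.

arm_command(deltas=[{"dx": 0.0, "dy": 0, "dz": -0.03, "yaw": 0}, {"dx": 0, "dy": 0, "dz": -0.03, "yaw": 0}, {"dx": 0, "dy": 0, "dz": -0.03, "yaw": 0}, {"dx": 0, "dy": 0, "dz": -0.03, "yaw": 0}, {"dx": 0, "dy": 0, "dz": -0.02, "yaw": 0}, {"dx": 0, "dy": 0, "dz": -0.013, "yaw": 0}, {"dx": 0, "dy": 0, "dz": 0, "yaw": 0}, {"dx": 0, "dy": 0, "dz": 0, "yaw": 0}], gripper=0.06)

```text
t: 3.2
eef_pos: [536.6, -285.0, 81.5]
tcp_rot: [-3.141, 0.001, 2.999]
ft_force: [0.3, 0.4, 0.0]
opening: 0.635
grip_force: 0.0
```

arm_command(deltas=[{"dx": 0, "dy": 0, "dz": 0, "yaw": 0}, {"dx": 0, "dy": 0, "dz": 0, "yaw": 0}, {"dx": 0, "dy": 0, "dz": 0, "yaw": 0}, {"dx": 0, "dy": 0, "dz": 0, "yaw": 0}, {"dx": 0, "dy": 0, "dz": 0, "yaw": 0}, {"dx": 0, "dy": 0, "dz": 0, "yaw": 0}], gripper=0.0)

```text
t: 3.8
eef_pos: [536.3, -285.4, 80.9]
tcp_rot: [-3.142, 0.0, 2.998]
ft_force: [0.8, 0.4, 1.9]
opening: 0.313
grip_force: 30.0
```

arm_command(deltas=[{"dx": 0, "dy": 0, "dz": 0.005, "yaw": 0}, {"dx": 0, "dy": 0, "dz": 0.01, "yaw": 0}, {"dx": 0, "dy": 0, "dz": 0.015, "yaw": 0}, {"dx": 0, "dy": 0, "dz": 0.02, "yaw": 0}, {"dx": 0, "dy": 0, "dz": 0.025, "yaw": 0}, {"dx": 0, "dy": 0, "dz": 0.025, "yaw": 0}, {"dx": 0, "dy": 0, "dz": 0, "yaw": 0}])

```text
t: 4.5
eef_pos: [537.2, -286.0, 184.5]
tcp_rot: [-3.139, 0.005, 2.998]
ft_force: [0.5, 0.4, -1.4]
opening: 0.313
grip_force: 30.0
```

arm_command(deltas=[{"dx": 0, "dy": 0.01, "dz": 0, "yaw": -0.5}, {"dx": 0.001, "dy": 0.02, "dz": 0, "yaw": -1}, {"dx": 0.001, "dy": 0.033, "dz": 0, "yaw": -1}, {"dx": 0.001, "dy": 0.035, "dz": 0, "yaw": -1}, {"dx": 0.001, "dy": 0.035, "dz": 0, "yaw": -1}, {"dx": 0.001, "dy": 0.035, "dz": 0, "yaw": -1}, {"dx": 0.001, "dy": 0.035, "dz": 0, "yaw": -1}, {"dx": 0.001, "dy": 0.035, "dz": 0, "yaw": -1}, {"dx": 0.001, "dy": 0.035, "dz": 0, "yaw": -1}, {"dx": 0.001, "dy": 0.035, "dz": 0, "yaw": -1}, {"dx": 0.001, "dy": 0.035, "dz": 0, "yaw": -1}, {"dx": 0.001, "dy": 0.03, "dz": 0, "yaw": -0.2}, {"dx": 0.001, "dy": 0.02, "dz": 0, "yaw": 0}, {"dx": 0.001, "dy": 0.01, "dz": 0, "yaw": 0}, {"dx": 0, "dy": 0, "dz": 0, "yaw": 0}, {"dx": 0, "dy": 0, "dz": 0, "yaw": 0}, {"dx": 0, "dy": 0, "dz": 0, "yaw": 0}])

```text
t: 6.2
eef_pos: [549.1, 116.8, 180.5]
tcp_rot: [-3.141, -0.0, 2.81]
ft_force: [-0.8, -0.0, -1.0]
opening: 0.319
grip_force: 30.0
```

```bash
python3 look.py w3
python3 - <<'E'
from h import *
for n in("scene","top"):
    c=read_camera(n);np.savez(n+"3",W=cloud(c),c=c["color"])
    W=cloud(c);h=cv2.cvtColor(c["color"],cv2.COLOR_RGB2HSV);z=W[...,2]
    m=((h[...,0]<18)&(h[...,1]>150)&(z>110)).astype(np.uint8)
    P=W[m>0]; print(n,len(P),P.mean(0) if len(P) else '')
a=np.load("w3.npz")["c"]; b=np.load("scene3.npz")["c"]
cv2.imwrite("pics/p3.png",np.vstack([cv2.resize(a,(400,300)),cv2.resize(b[120:300,180:420],(400,300))])[...,::-1])
E
```

```text
6.2 [549.10456839 116.7713051  180.45261173] [-1.79987681e+02 -2.25840900e-02  1.61011681e+02] [-0.81301893 -0.03785322 -1.04026181]
stand 613 [540.9 111.6  47.2] [540.8 112.1] [47.6 13.6] 71.5
stand 917 [558.7 103.8  47.5] [558.8 105.4] [47.4 15. ] 72.1
scene 238 [182.07751463 151.95982703 189.07360302]
top 15 [466.00802052  73.14053021 530.53906998]
```

View pics/p3.png

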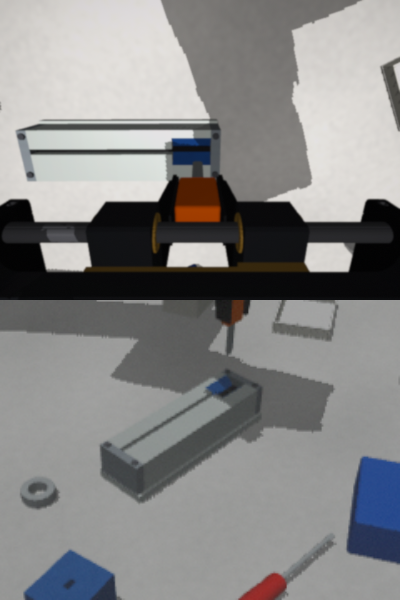

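The upper half shows the blade held with its steel at about (197,170), just above the blue funnel at (190,150); the lower half shows it hanging straight over the rail's mouth end. Now I fit the gap line and the steel's position.

Run:
```python
from h import *
d=np.load("w3.npz"); W=d["W"]; c=d["c"]; g=c.max(2); z=W[...,2]
Y=np.array([np.cos(np.radians(71.2)),np.sin(np.radians(71.2))]); X=np.array([Y[1],-Y[0]])
M=np.array([549.6,108.3])
Q=W[...,:2]-M; x=Q@X; y=Q@Y
def fit(n,m):
    m=m&np.isfinite(z); xs,ys=x[m],y[m]
    if len(xs)<10: print(n,len(xs));return
    b=np.arange(-200,25,25); print(n,len(xs),"z",np.median(z[m]).round(1),[(int(a),round(float(np.median(xs[(ys>=a)&(ys<a+25)])),1)) for a in b if ((ys>=a)&(ys<a+25)).sum()>3])
fit("gap dark",(g<70)&(abs(x)<12)&(y<-25)&(y>-200)&(z>20)&(z<70))
top=(abs(z-56)<4)&(y<24)&(y>-200)
xs,ys=x[top],y[top]
for a in range(-190,20,30):
    s=xs[(ys>=a)&(ys<a+30)]; print(a,len(s),np.percentile(s,[1,99]).round(1) if len(s)>9 else '')
T=np.array([549.1,116.8]); 
for lo,hi in((106,120),(120,135),(135,150),(152,176),(176,210)):
    m=(z>lo)&(z<hi)&(np.hypot(*np.moveaxis(W[...,:2]-T,-1,0))<25)
    q=(W[m][:,:2]-T); print(lo,m.sum(),np.median(q@X).round(1) if m.any() else '',np.median(q@Y).round(1) if m.any() else '', np.percentile(q@Y,[3,97]).round(1) if m.any() else '')
# full images of scene for steel
d=np.load("scene3.npz"); W=d["W"]; z=W[...,2]
m=(z>104)&(z<200)&(np.hypot(*np.moveaxis(W[...,:2]-T,-1,0))<28)
for lo in range(104,180,12):
    k=m&(z>=lo)&(z<lo+12); q=W[k][:,:2]-T
    if k.any(): print("scene",lo,k.sum(),np.median(q@X).round(1),np.median(q@Y).round(1))
```

```text
gap dark 772 z 44.0 [(-200, 2.4), (-175, 2.9), (-150, 3.1), (-125, 3.1), (-100, 2.9), (-75, 3.0), (-50, 2.9)]
-190 2196 [-27.6  39. ]
-160 2227 [-27.6  39.1]
-130 2222 [-27.6  39.1]
-100 2221 [-27.6  38.4]
-70 2209 [-27.6  38.4]
-40 1752 [-27.5  37.7]
-10 899 [-27.6  33.7]
106 104 -2.1 0.5 [-4.1  5.2]
120 127 -1.9 0.2 [-4.4  5. ]
135 94 -1.7 0.8 [-4.2  5.3]
152 1219 -6.1 0.7 [-18.  19.]
176 4131 -5.5 0.2 [-20.6  20.8]
scene 104 18 1.6 -2.3
scene 116 17 2.3 -1.8
scene 128 21 2.3 -2.2
scene 140 16 2.3 -1.5
scene 152 48 7.7 -5.0
scene 164 94 8.9 -9.3
scene 176 98 8.4 -9.6
```

Run:
```python
from h import *
Y=np.array([np.cos(np.radians(71.2)),np.sin(np.radians(71.2))]); X=np.array([Y[1],-Y[0]])
M=np.array([549.6,108.3])
for n in("w3","top"):
    d=np.load(n+".npz"); W=d["W"]; z=W[...,2]; c=d["c"].max(2)
    Q=W[...,:2]-M; x=Q@X; y=Q@Y
    for lo,hi in((-180,-140),(-140,-100),(-100,-60),(-55,-30)):
        m=(y>lo)&(y<hi)&(z>52); print(n,lo,"hole",x[m&(x<2)].max().round(1),x[m&(x>2)].min().round(1) if n=="w3" else x[m&(x>0)].min().round(1), "bright", [round(float(np.median(x[m&(c>110)&(x>-9)&(x<0)]).round(1)),1)])
    m=(y>-200)&(y<22)&(abs(x)<12); b=np.arange(-10,10.1,1)
    mm=(y<-35)&m
    print([(int(a),int(c[mm&(x>=a)&(x<a+1)].mean()),round(float(np.median(z[mm&(x>=a)&(x<a+1)])),0)) for a in b[:-1] if (mm&(x>=a)&(x<a+1)).any()])
```

```text
w3 -180 hole -3.7 2.7 bright [-6.4]
w3 -140 hole -3.5 2.8 bright [-6.3]
w3 -100 hole 1.9 2.1 bright [-6.2]
w3 -55 hole -3.5 3.1 bright [-6.2]
[(-10, 151, 56.0), (-9, 157, 56.0), (-8, 162, 56.0), (-7, 169, 56.0), (-6, 172, 55.0), (-5, 161, 55.0), (-4, 148, 55.0), (-3, 22, 242.0), (-2, 36, 241.0), (-1, 58, 240.0), (0, 117, 44.0), (1, 63, 44.0), (2, 47, 44.0), (3, 89, 50.0), (4, 196, 55.0), (5, 213, 55.0), (6, 217, 55.0), (7, 217, 55.0), (8, 216, 55.0), (9, 217, 55.0)]
top -180 hole -4.4 2.6 bright [-6.7]
top -140 hole -4.3 2.7 bright [-6.6]
top -100 hole -4.4 2.7 bright [-6.6]
top -55 hole -4.3 2.9 bright [-6.6]
[(-10, 132, 56.0), (-9, 131, 56.0), (-8, 132, 56.0), (-7, 132, 56.0), (-6, 131, 56.0), (-5, 100, 56.0), (-4, 58, 45.0), (-3, 38, 45.0), (-2, 32, 44.0), (-1, 33, 45.0), (0, 34, 44.0), (1, 34, 44.0), (2, 65, 46.0), (3, 113, 56.0), (4, 129, 57.0), (5, 131, 56.0), (6, 132, 56.0), (7, 131, 56.0), (8, 132, 56.0), (9, 132, 56.0)]
```

arm_command(deltas=[{"dx": -0.0009, "dy": -0.0112, "dz": -0.01, "yaw": 0}, {"dx": 0, "dy": 0, "dz": -0.015, "yaw": 0}, {"dx": 0, "dy": 0, "dz": -0.01, "yaw": 0}, {"dx": 0, "dy": 0, "dz": 0, "yaw": 0}, {"dx": 0, "dy": 0, "dz": 0, "yaw": 0}])

```text
t: 6.85
eef_pos: [548.4, 106.2, 145.5]
tcp_rot: [-3.141, -0.0, 2.811]
ft_force: [-0.2, -0.3, -0.6]
opening: 0.317
grip_force: 30.0
```

arm_command(deltas=[{"dx": 0, "dy": 0, "dz": -0.005, "yaw": 0}, {"dx": 0, "dy": 0, "dz": -0.005, "yaw": 0}, {"dx": 0, "dy": 0, "dz": -0.005, "yaw": 0}, {"dx": 0, "dy": 0, "dz": -0.004, "yaw": 0}, {"dx": 0, "dy": 0, "dz": 0, "yaw": 0}, {"dx": 0, "dy": 0, "dz": 0, "yaw": 0}])

```text
t: 7.45
eef_pos: [548.3, 106.5, 126.6]
tcp_rot: [3.142, -0.0, 2.811]
ft_force: [-0.8, -0.1, -1.0]
opening: 0.315
grip_force: 30.0
```

arm_command(deltas=[{"dx": 0, "dy": 0, "dz": -0.002, "yaw": 0}, {"dx": 0, "dy": 0, "dz": -0.002, "yaw": 0}, {"dx": 0, "dy": 0, "dz": -0.002, "yaw": 0}, {"dx": 0, "dy": 0, "dz": -0.002, "yaw": 0}, {"dx": 0, "dy": 0, "dz": -0.002, "yaw": 0}, {"dx": 0, "dy": 0, "dz": -0.002, "yaw": 0}, {"dx": 0, "dy": 0, "dz": 0, "yaw": 0}])

```text
t: 8.15
eef_pos: [548.2, 106.5, 114.4]
tcp_rot: [-3.142, -0.0, 2.811]
ft_force: [0.0, 0.7, -1.7]
opening: 0.315
grip_force: 30.0
```

arm_command(deltas=[{"dx": 0, "dy": 0, "dz": -0.002, "yaw": 0}, {"dx": 0, "dy": 0, "dz": -0.002, "yaw": 0}, {"dx": 0, "dy": 0, "dz": -0.002, "yaw": 0}, {"dx": 0, "dy": 0, "dz": -0.002, "yaw": 0}, {"dx": 0, "dy": 0, "dz": -0.002, "yaw": 0}, {"dx": 0, "dy": 0, "dz": 0, "yaw": 0}])

```text
t: 8.75
eef_pos: [548.2, 106.4, 104.4]
tcp_rot: [-3.141, -0.0, 2.811]
ft_force: [0.2, -0.4, -0.2]
opening: 0.315
grip_force: 30.0
```

arm_command(deltas=[{"dx": 0, "dy": 0, "dz": -0.002, "yaw": 0}, {"dx": 0, "dy": 0, "dz": -0.002, "yaw": 0}, {"dx": 0, "dy": 0, "dz": -0.002, "yaw": 0}, {"dx": 0, "dy": 0, "dz": -0.002, "yaw": 0}, {"dx": 0, "dy": 0, "dz": -0.002, "yaw": 0}, {"dx": 0, "dy": 0, "dz": -0.001, "yaw": 0}, {"dx": 0, "dy": 0, "dz": 0, "yaw": 0}, {"dx": 0, "dy": 0, "dz": 0, "yaw": 0}])

```text
t: 9.55
eef_pos: [548.3, 106.4, 93.7]
tcp_rot: [3.142, 0.0, 2.811]
ft_force: [0.1, -0.9, -0.7]
opening: 0.311
grip_force: 30.0
```

Run:
```python
from h import *
s=state(); print(s["eef_pos"],s["ft_force"],s["moment"])
c=read_camera("scene"); cv2.imwrite("pics/s4.png",cv2.resize(c["color"][110:250,220:400,::-1],(720,560)))
```

```text
[548.34758212 106.43704045  93.6811346 ] [ 0.12328695 -0.87871601 -0.67509684] [-0.05772138 -0.05537139 -0.0716681 ]
```

View pics/s4.png

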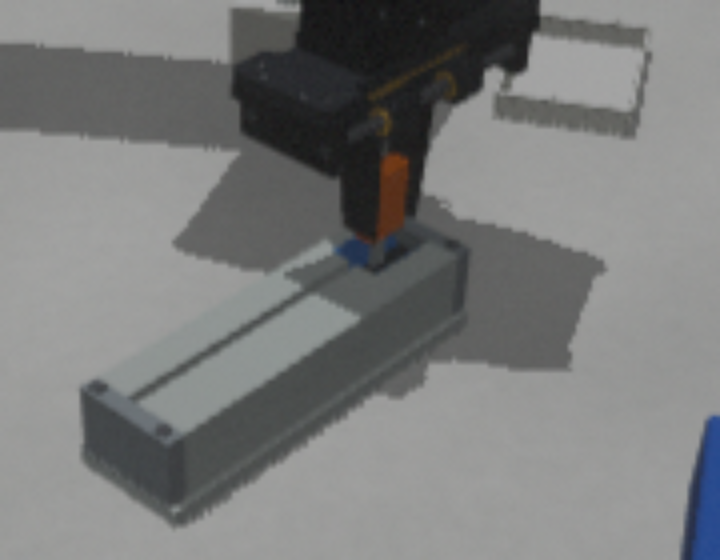

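The blade stands in the funnel at (380,250), deep and straight. I slide along -y of the rail, biased slightly to its -x.

arm_command(deltas=[{"dx": -0.0017, "dy": -0.0027, "dz": 0, "yaw": 0}, {"dx": -0.0013, "dy": -0.0038, "dz": 0, "yaw": 0}, {"dx": -0.0013, "dy": -0.0038, "dz": 0, "yaw": 0}, {"dx": -0.0013, "dy": -0.0038, "dz": 0, "yaw": 0}, {"dx": -0.0013, "dy": -0.0038, "dz": 0, "yaw": 0}, {"dx": -0.0013, "dy": -0.0038, "dz": 0, "yaw": 0}, {"dx": 0, "dy": 0, "dz": 0, "yaw": 0}])

```text
t: 10.3
eef_pos: [540.0, 84.2, 93.7]
tcp_rot: [3.142, 0.0, 2.811]
ft_force: [1.0, -1.2, -0.5]
opening: 0.314
grip_force: 30.0
```

arm_command(deltas=[{"dx": -0.0008, "dy": -0.0024, "dz": 0, "yaw": 0}, {"dx": -0.0008, "dy": -0.0024, "dz": 0, "yaw": 0}])

```text
t: 10.5
eef_pos: [538.5, 79.9, 93.7]
tcp_rot: [3.141, 0.0, 2.811]
ft_force: [1.0, -0.6, -1.0]
opening: 0.315
grip_force: 30.0
```

arm_command(deltas=[{"dx": -0.0008, "dy": -0.0024, "dz": 0, "yaw": 0}, {"dx": -0.0008, "dy": -0.0024, "dz": 0, "yaw": 0}])

```text
t: 10.7
eef_pos: [536.9, 75.0, 93.7]
tcp_rot: [3.141, 0.0, 2.811]
ft_force: [0.3, 0.5, -0.5]
opening: 0.314
grip_force: 30.0
```

arm_command(deltas=[{"dx": -0.0008, "dy": -0.0024, "dz": 0, "yaw": 0}, {"dx": -0.0008, "dy": -0.0024, "dz": 0, "yaw": 0}])

```text
t: 10.9
eef_pos: [535.2, 70.2, 93.7]
tcp_rot: [3.142, -0.0, 2.811]
ft_force: [1.0, -0.2, -0.4]
opening: 0.314
grip_force: 30.0
```

arm_command(deltas=[{"dx": -0.0008, "dy": -0.0024, "dz": 0, "yaw": 0}, {"dx": -0.0008, "dy": -0.0024, "dz": 0, "yaw": 0}])

```text
t: 11.1
eef_pos: [533.6, 65.4, 93.7]
tcp_rot: [3.142, -0.0, 2.811]
ft_force: [1.4, -0.9, -0.4]
opening: 0.312
grip_force: 30.0
```

arm_command(deltas=[{"dx": -0.0008, "dy": -0.0024, "dz": 0, "yaw": 0}, {"dx": -0.0008, "dy": -0.0024, "dz": 0, "yaw": 0}])

```text
t: 11.3
eef_pos: [532.0, 60.6, 93.6]
tcp_rot: [3.142, -0.0, 2.811]
ft_force: [0.4, -0.8, 0.2]
opening: 0.314
grip_force: 30.0
```

arm_command(deltas=[{"dx": -0.0008, "dy": -0.0024, "dz": 0, "yaw": 0}, {"dx": -0.0008, "dy": -0.0024, "dz": 0, "yaw": 0}])

```text
t: 11.5
eef_pos: [530.4, 55.7, 93.6]
tcp_rot: [3.142, -0.0, 2.811]
ft_force: [0.7, -0.9, -1.0]
opening: 0.313
grip_force: 30.0
```

arm_command(deltas=[{"dx": -0.0008, "dy": -0.0024, "dz": 0, "yaw": 0}, {"dx": -0.0008, "dy": -0.0024, "dz": 0, "yaw": 0}])

```text
t: 11.7
eef_pos: [528.8, 51.0, 93.7]
tcp_rot: [3.142, -0.0, 2.811]
ft_force: [-0.4, 1.1, -0.7]
opening: 0.317
grip_force: 30.0
```

arm_command(deltas=[{"dx": -0.0008, "dy": -0.0024, "dz": 0, "yaw": 0}, {"dx": -0.0008, "dy": -0.0024, "dz": 0, "yaw": 0}])

```text
t: 11.9
eef_pos: [527.2, 46.2, 93.6]
tcp_rot: [3.142, -0.0, 2.811]
ft_force: [0.1, -0.7, -0.5]
opening: 0.313
grip_force: 30.0
```

arm_command(deltas=[{"dx": -0.0008, "dy": -0.0024, "dz": 0, "yaw": 0}, {"dx": -0.0008, "dy": -0.0024, "dz": 0, "yaw": 0}])

```text
t: 12.1
eef_pos: [525.6, 41.4, 93.7]
tcp_rot: [3.141, -0.0, 2.811]
ft_force: [0.2, 0.4, -0.7]
opening: 0.317
grip_force: 30.0
```

arm_command(deltas=[{"dx": -0.0008, "dy": -0.0024, "dz": 0, "yaw": 0}, {"dx": -0.0008, "dy": -0.0024, "dz": 0, "yaw": 0}])

```text
t: 12.3
eef_pos: [524.0, 36.6, 93.7]
tcp_rot: [3.142, -0.0, 2.811]
ft_force: [-0.5, -0.6, -0.5]
opening: 0.313
grip_force: 30.0
```

arm_command(deltas=[{"dx": -0.0008, "dy": -0.0024, "dz": 0, "yaw": 0}, {"dx": -0.0008, "dy": -0.0024, "dz": 0, "yaw": 0}])

```text
t: 12.5
eef_pos: [522.4, 31.8, 93.6]
tcp_rot: [3.142, -0.0, 2.811]
ft_force: [0.6, -0.1, -0.9]
opening: 0.314
grip_force: 30.0
```

arm_command(deltas=[{"dx": -0.0008, "dy": -0.0024, "dz": 0, "yaw": 0}, {"dx": -0.0008, "dy": -0.0024, "dz": 0, "yaw": 0}])

```text
t: 12.7
eef_pos: [520.9, 27.0, 93.7]
tcp_rot: [3.141, 0.0, 2.811]
ft_force: [-0.5, -0.7, -0.7]
opening: 0.312
grip_force: 30.0
```

arm_command(deltas=[{"dx": -0.0008, "dy": -0.0024, "dz": 0, "yaw": 0}, {"dx": -0.0008, "dy": -0.0024, "dz": 0, "yaw": 0}])

```text
t: 12.9
eef_pos: [519.3, 22.1, 93.7]
tcp_rot: [3.141, 0.0, 2.811]
ft_force: [-0.5, -0.5, -0.7]
opening: 0.311
grip_force: 30.0
```

arm_command(deltas=[{"dx": -0.0008, "dy": -0.0024, "dz": 0, "yaw": 0}, {"dx": -0.0008, "dy": -0.0024, "dz": 0, "yaw": 0}])

```text
t: 13.1
eef_pos: [517.6, 17.4, 93.7]
tcp_rot: [3.142, -0.0, 2.811]
ft_force: [-0.7, 0.6, -0.9]
opening: 0.314
grip_force: 30.0
```

arm_command(deltas=[{"dx": -0.0008, "dy": -0.0024, "dz": 0, "yaw": 0}, {"dx": -0.0008, "dy": -0.0024, "dz": 0, "yaw": 0}])

```text
t: 13.3
eef_pos: [515.8, 12.7, 93.6]
tcp_rot: [3.141, -0.001, 2.811]
ft_force: [-0.9, 2.5, 0.0]
opening: 0.316
grip_force: 30.0
```

arm_command(deltas=[{"dx": -0.0005, "dy": -0.0014, "dz": 0, "yaw": 0}, {"dx": -0.0005, "dy": -0.0014, "dz": 0, "yaw": 0}])

```text
t: 13.5
eef_pos: [514.9, 10.2, 93.6]
tcp_rot: [3.141, -0.001, 2.811]
ft_force: [-0.6, 6.8, 0.0]
opening: 0.314
grip_force: 30.0
```

arm_command(deltas=[{"dx": -0.0005, "dy": -0.0014, "dz": 0, "yaw": 0}, {"dx": -0.0005, "dy": -0.0014, "dz": 0, "yaw": 0}])

```text
t: 13.7
eef_pos: [513.8, 7.5, 93.6]
tcp_rot: [3.141, -0.001, 2.811]
ft_force: [-1.0, 5.0, -0.9]
opening: 0.312
grip_force: 30.0
```

arm_command(deltas=[{"dx": -0.0005, "dy": -0.0014, "dz": 0, "yaw": 0}, {"dx": -0.0005, "dy": -0.0014, "dz": 0, "yaw": 0}])

```text
t: 13.9
eef_pos: [512.8, 4.4, 93.6]
tcp_rot: [3.141, -0.001, 2.811]
ft_force: [-1.8, 3.9, -0.1]
opening: 0.314
grip_force: 30.0
```

arm_command(deltas=[{"dx": -0.0005, "dy": -0.0014, "dz": 0, "yaw": 0}, {"dx": -0.0005, "dy": -0.0014, "dz": 0, "yaw": 0}])

```text
t: 14.1
eef_pos: [511.9, 1.5, 93.6]
tcp_rot: [3.142, -0.001, 2.811]
ft_force: [-2.3, 5.7, -0.1]
opening: 0.313
grip_force: 30.0
```

arm_command(deltas=[{"dx": -0.0005, "dy": -0.0014, "dz": 0, "yaw": 0}, {"dx": -0.0005, "dy": -0.0014, "dz": 0, "yaw": 0}])

```text
t: 14.3
eef_pos: [510.9, -1.3, 93.6]
tcp_rot: [3.142, -0.001, 2.811]
ft_force: [-1.9, 3.8, 0.1]
opening: 0.317
grip_force: 30.0
```

arm_command(deltas=[{"dx": -0.0005, "dy": -0.0014, "dz": 0, "yaw": 0}, {"dx": -0.0005, "dy": -0.0014, "dz": 0, "yaw": 0}])

```text
t: 14.5
eef_pos: [509.9, -4.1, 93.6]
tcp_rot: [-3.142, -0.0, 2.811]
ft_force: [-2.8, 4.5, -0.9]
opening: 0.315
grip_force: 30.0
```

arm_command(deltas=[{"dx": -0.0005, "dy": -0.0014, "dz": 0, "yaw": 0}, {"dx": -0.0005, "dy": -0.0014, "dz": 0, "yaw": 0}])

```text
t: 14.7
eef_pos: [509.0, -7.0, 93.6]
tcp_rot: [-3.142, -0.0, 2.811]
ft_force: [-2.0, 2.0, -0.6]
opening: 0.315
grip_force: 30.0
```

arm_command(deltas=[{"dx": -0.0005, "dy": -0.0014, "dz": 0, "yaw": 0}, {"dx": -0.0005, "dy": -0.0014, "dz": 0, "yaw": 0}])

```text
t: 14.9
eef_pos: [508.1, -10.0, 93.7]
tcp_rot: [-3.141, 0.0, 2.811]
ft_force: [-2.1, 0.4, -0.9]
opening: 0.315
grip_force: 30.0
```

arm_command(deltas=[{"dx": -0.0005, "dy": -0.0014, "dz": 0, "yaw": 0}, {"dx": -0.0005, "dy": -0.0014, "dz": 0, "yaw": 0}])

```text
t: 15.1
eef_pos: [507.6, -12.8, 93.8]
tcp_rot: [3.141, 0.001, 2.811]
ft_force: [0.4, -0.0, -0.2]
opening: 0.312
grip_force: 30.0
```

Drag started near rail y -11, with the first-ramp peak at -16, and faded out between -33 and -38, so the middle is about -25. I go back 15 mm.

arm_command(deltas=[{"dx": 0.0005, "dy": 0.0014, "dz": 0, "yaw": 0}, {"dx": 0.0005, "dy": 0.0014, "dz": 0, "yaw": 0}, {"dx": 0.0005, "dy": 0.0014, "dz": 0, "yaw": 0}, {"dx": 0.0005, "dy": 0.0014, "dz": 0, "yaw": 0}])

```text
t: 15.5
eef_pos: [508.9, -6.9, 93.6]
tcp_rot: [-3.141, -0.0, 2.812]
ft_force: [-3.3, -5.6, 0.0]
opening: 0.311
grip_force: 30.0
```

arm_command(deltas=[{"dx": 0.0005, "dy": 0.0014, "dz": 0, "yaw": 0}, {"dx": 0.0005, "dy": 0.0014, "dz": 0, "yaw": 0}, {"dx": 0.0005, "dy": 0.0014, "dz": 0, "yaw": 0}])

```text
t: 15.8
eef_pos: [510.4, -2.5, 93.6]
tcp_rot: [-3.141, -0.001, 2.811]
ft_force: [-3.1, -2.9, -1.4]
opening: 0.318
grip_force: 30.0
```

arm_command(deltas=[{"dx": 0.0005, "dy": 0.0014, "dz": 0, "yaw": 0}, {"dx": 0.0005, "dy": 0.0014, "dz": 0, "yaw": 0}, {"dx": 0.0004, "dy": 0.0014, "dz": 0, "yaw": 0}, {"dx": -0.0005, "dy": 0.0002, "dz": -0.001, "yaw": 0}, {"dx": 0, "dy": 0, "dz": -0.001, "yaw": 0}, {"dx": 0, "dy": 0, "dz": 0, "yaw": 0}])

```text
t: 16.4
eef_pos: [511.9, 2.0, 91.8]
tcp_rot: [3.141, 0.001, 2.811]
ft_force: [-2.3, 2.2, 1.8]
opening: 0.312
grip_force: 30.0
```

arm_command(deltas=[{"dx": 0, "dy": 0, "dz": 0, "yaw": 0}, {"dx": 0, "dy": 0, "dz": 0, "yaw": 0}, {"dx": 0, "dy": 0, "dz": 0, "yaw": 0}, {"dx": 0, "dy": 0, "dz": 0, "yaw": 0}, {"dx": 0, "dy": 0, "dz": 0, "yaw": 0}], gripper=0.06)

```text
t: 16.9
eef_pos: [511.6, 1.7, 91.6]
tcp_rot: [3.141, 0.0, 2.811]
ft_force: [0.8, 0.1, -0.5]
opening: 0.619
grip_force: 0.0
```

arm_command(deltas=[{"dx": 0, "dy": 0, "dz": 0.01, "yaw": 0}, {"dx": 0, "dy": 0, "dz": 0.02, "yaw": 0}, {"dx": 0, "dy": 0, "dz": 0.03, "yaw": 0}, {"dx": 0, "dy": 0, "dz": 0.03, "yaw": 0}, {"dx": 0, "dy": 0, "dz": 0.03, "yaw": 0}, {"dx": 0, "dy": 0, "dz": 0.02, "yaw": 0}, {"dx": 0, "dy": 0, "dz": 0, "yaw": 0}, {"dx": 0, "dy": 0, "dz": 0, "yaw": 0}])

```text
t: 17.7
eef_pos: [511.3, 1.8, 231.9]
tcp_rot: [3.141, 0.001, 2.811]
ft_force: [-0.7, 0.8, -0.3]
opening: 0.632
grip_force: 0.0
```

Run:
```python
from h import *
s=state(); print(s["t"],s["eef_pos"],s["ft_force"])
for n in ("wrist","scene"):
    c=read_camera(n); W=cloud(c); h=cv2.cvtColor(c["color"],cv2.COLOR_RGB2HSV); z=W[...,2]
    near=np.hypot(W[...,0]-512,W[...,1]-2)<40
    m=(h[...,0]<18)&(h[...,1]>130)&near
    P=W[m]; print(n,len(P),P.mean(0).round(1) if len(P) else '',"ztop",np.percentile(P[:,2],98).round(1) if len(P) else '')
    for lo in (60,70,80,90,100,106):
        k=P[(P[:,2]>lo)&(P[:,2]<lo+10)]; print(lo,len(k),np.mean(k,0).round(1) if len(k) else '')
    img=c["color"] if n=="wrist" else c["color"][110:250,220:400]
    cv2.imwrite(f"pics/f_{n}.png",cv2.resize(img[...,::-1],(400,300)))
cv2.imwrite("pics/f.png",np.hstack([cv2.imread("pics/f_wrist.png"),cv2.imread("pics/f_scene.png")]))
```

```text
17.7 [511.31087721   1.7831161  231.85527149] [-0.6806216   0.75731619 -0.27094207]
wrist 921 [508.4   2.9 124.7] ztop 322.2
60 0 
70 62 [505.4   5.3  76.1]
80 87 [505.4   5.1  85.5]
90 89 [505.1   4.2  95.5]
100 372 [509.8   3.1 108.3]
106 523 [510.9   2.8 109.7]
scene 267 [515.1  -5.  108.9] ztop 398.0
60 11 [516.4  -4.6  68.5]
70 48 [516.1  -4.   74.9]
80 49 [515.   -5.4  85.2]
90 48 [515.5  -5.1  95. ]
100 62 [514.8  -3.6 105.6]
106 64 [513.7  -1.4 109.8]
```

View pics/f.png

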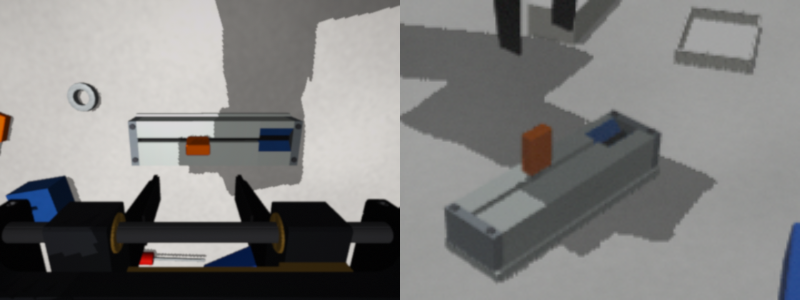

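The blade stands free and upright at (537,150), its handle top at about 110 mm (tip about 14 mm above the bench), and the gripper is clear. Handing in.

```bash
python3 -c "from cell import job_done; print(job_done())"
```

```text
the job is handed in; nothing more can be done
None
```

I slid the blade to the middle of the tight spot (rail y about -25 mm), let go and handed the job in at about 18 s: it stands upright and free, its tip about 2 mm above the gap's floor, and the highest drag I read was about 7 N; no verdict came back.

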